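# Find the blue filter slider and set up the microscope light base

### The arm

A 6-joint arm with a two-finger parallel gripper is mounted at the origin on the work surface. World frame = base frame: x ahead of the robot, y to its left, z up, the work surface at z = 0. Lengths are in m, angles in degrees, forces in N, time in s.
With the tool pointing down it reaches from about 0.325 to 0.85 m from the base axis. Payload 15.5 kg.
Tool frame: the origin (TCP) lies at the very end of the fingers, on their centre line; the grasp point (between the pads) lies arm.grip_depth behind it (arm.grip_depth is the distance from the TCP to the grasp point, in m); z points along the fingers, y is the line along which they close (so a half turn about z gives the same grasp; the last joint's range is limited). The gripper opens to 91 mm and grips with 3 to 60 N. Pads are 32 mm wide; open, the fingers measure 118 mm over their backs; the gripper's body (76 mm by 178 mm) begins 60 mm behind the grasp point.
Start: joints at [-78.753, 28.281, 77.091, -0, 74.628, -5.472], TCP at [0.18, -0.599, 0.214] pointing down, gripper open.
Joint ranges: [-166.48, 166.48], [-47.26, 123.95], [12.59, 153.08], [-70.14, 250.14], [6.76, 159.57], [-176.63, 176.63]. Speed limits (degrees/s): [108.29, 108.29, 147.25, 172.46, 172.46, 172.46].

### API

Orientations are given as a 3x3 rotation matrix whose columns are the frame's x, y, z axes.
In Python, from rig import arm gives the robot as it stands. Calls block until the motion is done:
- arm.move_to(position, orientation): joint-space move of the TCP to a pose.
- arm.move_l(position, orientation=None, feed=0.15): straight line of the TCP; orientation=None keeps the orientation; feed is the mean speed in m/s.
- arm.move_joints(angles): joint-space move.
- arm.grip(opening): finger opening in m; the grip force is fixed at half the most; returns when the fingers have stopped.
- arm.sleep(seconds).
- arm.solve_ik(position, orientation): joint angles nearest the present ones, or None.
- arm.snapshot(name): name is "scene" or "top" or "wrist"; returns the picture (384x512x3 uint8, red, green, blue); there is no depth.
- arm.get_calibration(name): a dict with "intrinsics" (3x3 intrinsics, pixels), "cam_to_world" (4x4, takes a point from camera to world coordinates). Camera axes: x right, y down, z forward; pixel columns grow to the right and rows downward; lengths in m; the calibration is good to about 2 mm. A picture is of the moment at which its call begins: read the wrist's pose just before it. get_calibration takes no time and is no camera call; for the wrist camera it gives the pose at the moment of the call.
A pose or a line that the arm cannot do raises arm.Unreachable and nothing moves.
- arm.sign_off(): hands the job in; it is judged then, once.
Readings, each from a call of its own:
- arm.current_t(): time.
- arm.current_joint_positions(): joint angles.
- arm.current_dq(): joint speeds.
- arm.current_tau(): joint torques, N m.
- arm.current_ee_pos(): TCP position.
- arm.current_tool_rot(): TCP orientation.
- arm.current_force(): force on the tool from outside, world axes, zero at the start.
- arm.current_torque(): the same for the moment, N m.
- arm.current_width(): finger opening in m.
- arm.current_grasp_force(): force on a finger pad.
Only numpy, scipy, OpenCV 4.12 (cv2) and the standard library are available. Lean on these libraries where they do the work, as an engineer would, in place of code of your own. Each camera call takes 0.05 s, during which the arm holds its last target. There are 200 camera calls.

### The job

Lift the lids of all three filter cases to see what is in each and leave them standing open, upright or leaning back, for the session, and only then take out the slider with the blue glass. Push it, glass end first, into the slot in the front of the white light base until its black grip block butts against the housing, and roll the brightness thumbwheel away from you all the way up to its stop. Leave the other two sliders in their cases and do not disturb the other things on the bench.

Things in the scene. Friction and masses are not known exactly. Their poses are not given: they have to be found in the camera images.
- case_a: One of three identical fixed dark-grey hinged cases (a, b, c), each 120 mm (x) by 190 mm (y) by 50 mm high shut; walls end 42 mm up when open. Each holds one slider, hidden while the lid is shut. Origin: centre of the underside, on the bench; x points from the front (tab side, towards the robot) to the hinge side, z up
- case_b: As case_a
- case_c: As case_a
- pocket_a (a point): Middle of the floor of case_a's pocket, 18 mm above the bench, axes as the case. The pocket runs along y, 40 mm wide, 152 mm long, its sides end 38 mm up and fit close round the slider's grip block. In its middle (y -28 to +28 mm, x -56 to +56 mm) a finger recess reaches down to 4 mm above the bench on both sides of the slider, with a 30 mm wide rib under it
- pocket_b (a point): As pocket_a, in case_b
- pocket_c (a point): As pocket_a, in case_c
- lid_a (a joint): Lid of case_a, rad: 0 shut, 1.57 upright, stop at 1.9. Hinge line: along the case's y at x = +58 mm, z = 42 mm of the case. The lid plate is 8 mm thick, 190 mm wide, reaches 121 mm from the hinge line; its front edge carries a yellow pull tab. The hinge is stiff (0.13 N m): the lid stays where it is left
- lid_b (a joint): Lid of case_b, as lid_a
- lid_c (a joint): Lid of case_c, as lid_a
- tab_a (a point): Grip point on the yellow pull tab of lid_a: 142 mm from the hinge line, mid-thickness (5 mm above the lid's underside); moves and turns with the lid. The tab is 30 mm wide (along the case's y), 36 mm long, 10 mm thick, juts forward from the lid's front edge, free underneath; shut, its middle is 47 mm above the bench
- tab_b (a point): As tab_a, on lid_b
- tab_c (a point): As tab_a, on lid_c
- slider_blue: The wanted slider: aluminium plate with blue glass, 106 x 36 x 8 mm (x -33 to +73 mm), with a black grip block 40 x 36 x 22 mm high at the other end (x -73 to -33 mm). About 130 g, balanced within 5 mm of the origin. Origin: mid-length, mid-width, on the underside; x points from block to glass end, z up. Lies in its pocket with x along plus or minus the case's y
- slider_amber: Slider as slider_blue but with amber glass; to be left in its case
- slider_green: Slider as slider_blue but with green glass; to be left in its case
- blue_shoulder (a point): On slider_blue: middle of the lower edge of the grip block's shoulder, where plate and block meet (x = -33 mm, z = 0 of the slider)
- light_base: White transmitted-light base, fixed, 210 mm (x) by 220 mm (y) by 60 mm high. Origin: centre of the underside, on the bench; x points from its front (towards the robot) to its back, which is the direction in which a slider goes in; z up
- slot_mouth (a point): Middle of the slider slot's lower edge, projected on the front face of the light base: x = -105 mm, y = -20 mm, z = 26 mm of the base; axes as the base. The slot is 40 mm wide, 18 mm high (floor 26 mm above the bench), 122 mm deep; in its first 12 mm the sides flare to 56 mm and the floor slopes up from 20 mm. A slider is home when its block's shoulder meets the front face
- wheel_top (a point): Top of the ribbed black brightness thumbwheel (24 mm radius, 12 mm wide), which stands 7 mm out of a slot in the top of the light base, at x = -60 mm, y = +70 mm, z = 67 mm of the base; its axle lies along the base's y
- wheel (a joint): Angle of the thumbwheel, rad: 0 dim, 2.0 full (stop); grows as its top is rolled in the base's +x (away from the robot). Turns easily (0.012 N m) and stays
- mouse: Blue and black computer mouse, 100 by 56 by 34 mm, loose; origin under its middle
- oil_bottle: Small amber bottle, 34 mm diameter, 62 mm high, loose; origin under its middle
- well_plate: Pale six-well plate with red wells, 127 by 85 by 17 mm, loose; origin under its middle
- slide_box: Blue and white slide box, 175 by 85 by 36 mm, loose; origin under its middle
There are look-alikes about, which are no part of the job. What is shaped like the case_a but brown is not meant.

How it is judged (in metres and radians):
On the way, in this order (a step that is already met when the one before it is completed fails the run):
1. all three lids stand open (past about 70 degrees) while the blue slider still lies in its case (value of joint each of lid_a, lid_b, lid_c above 1.2 rad and distance of slider_blue from where it was at the start of the episode below 0.03 m), for 0.2 s.
2. the blue slider is fully home in the slot (x of blue_shoulder in the frame of slot_mouth above -0.004 m and y of blue_shoulder in the frame of slot_mouth between -0.008 and 0.008 m and angle between the x axis of slider_blue and the x axis of light_base, either way round below 0.12 rad), for 0.2 s.
At the end, for the whole second after the job is handed in: Blue slider in the slot, its block within 4 mm of the front face, 8 mm sideways of mid-slot, about 7 degrees of its direction, released, at rest; thumbwheel within 0.15 rad of its upper stop; all lids open past 1.2 rad; amber and green sliders in their cases within 10 mm of their starts (all of step 2 and z of blue_shoulder in the frame of slot_mouth between -0.006 and 0.008 m and linear speed of slider_blue below 0.02 m/s and value of joint wheel above 1.85 rad and value of joint each of lid_a, lid_b, lid_c above 1.2 rad and distance of each of slider_amber, slider_green from where it was at the start of the episode below 0.01 m); the robot touches nothing.
It fails at once if a bystander (mouse, bottle, well plate, slide box) is shifted more than 25 mm or the bottle is tipped (distance of any of mouse, oil_bottle, well_plate, slide_box from where it was at the start of the episode above 0.025 m or angle between oil_bottle's own z axis and vertical above 0.5 rad).
It fails at once if the amber or green slider is moved from its pocket by more than 20 mm (distance of any of slider_amber, slider_green from where it was at the start of the episode above 0.02 m).
It also fails if it takes over 72 s, if anything falls off the work surface, if the arm or the gripper's body presses on something with over 40 N, if the wrist force passes 120 N, or if a joint passes its speed limit or range.

## Working session

There is one attempt and no reset: what is moved stays moved. The work goes in short steps, each a Python script; the robot and the scene stay as the last script left them, time stands still between calls to the robot, and variables do not carry over. Pictures are saved under pics/ and viewed, at most 10 in all, crops included, and the job is handed in when it is done.

```bash
mkdir -p pics; ls
python3 - <<'E'
from rig import arm
import cv2, numpy as np
for n in ("scene","top"):
    im=arm.snapshot(n); cv2.imwrite(f"pics/{n}0.png",im[:,:,::-1]); c=arm.get_calibration(n); print(n,np.round(c["intrinsics"],1).tolist(),np.round(c["cam_to_world"],3).tolist())
a=cv2.imread("pics/top0.png"); cv2.imwrite("pics/top0b.png",cv2.resize(a,(800,600)))
print(arm.grip_depth,arm.current_t(),np.round(arm.current_tool_rot(),3).tolist())
E
```

```text
pics
scene [[451.4, 0.0, 250.7], [0.0, 451.4, 188.2], [0.0, 0.0, 1.0]] [[-0.266, 0.588, -0.764, 1.536], [0.964, 0.166, -0.208, 0.226], [0.005, -0.792, -0.611, 0.917], [0.0, 0.0, 0.0, 1.0]]
top [[434.8, 0.0, 258.7], [0.0, 434.8, 199.7], [0.0, 0.0, 1.0]] [[-0.014, -0.998, 0.054, 0.388], [-1.0, 0.016, 0.024, -0.053], [-0.025, -0.054, -0.998, 1.3], [0.0, 0.0, 0.0, 1.0]]
0.0188 0.1 [[0.958, 0.288, -0.0], [0.288, -0.958, 0.001], [0.0, -0.001, -1.0]]
```

View pics/top0b.png

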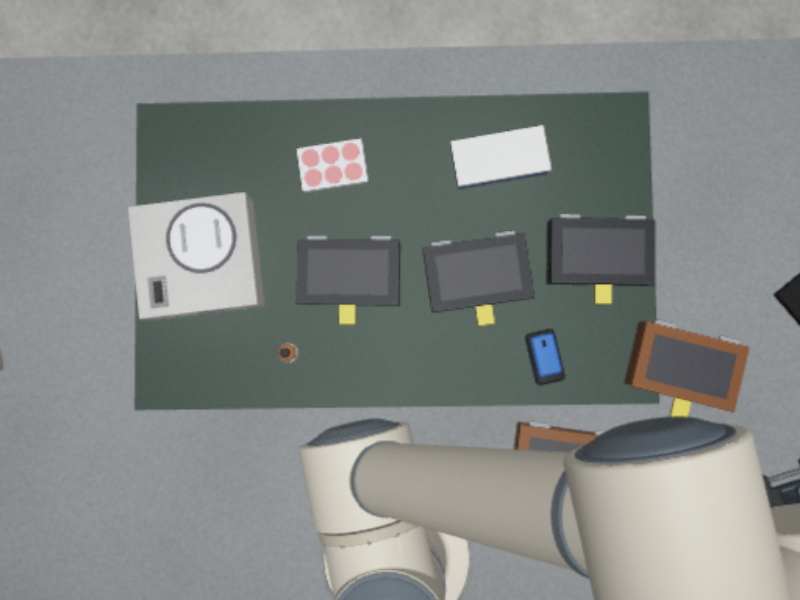

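View pics/scene0.png

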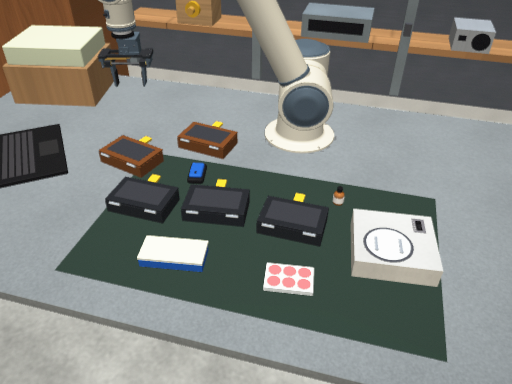

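Top view (800-px scale): the dark-grey cases have tabs at (347,314), (485,315) and (603,294). The brown cases at (690,365) and (555,437) are look-alikes and are excluded by colour. The light base is at (195,255), bottle (288,352), mouse (545,356). Now I'll measure.

```bash
cat > h.py <<'E'
from rig import arm
import cv2, numpy as np
from scipy.spatial.transform import Rotation as R
def cast(px,cal,z):
    px=np.atleast_2d(np.asarray(px,float)); K=cal["intrinsics"]; T=np.array(cal["cam_to_world"])
    d=(T[:3,:3]@np.linalg.inv(K)@np.c_[px,np.ones(len(px))].T).T; o=T[:3,3]
    return o+d*((z-o[2])/d[:,2])[:,None]
def blobs(m,amin):
    m=cv2.morphologyEx(m.astype(np.uint8),cv2.MORPH_OPEN,np.ones((2,2)))
    return [c for c in cv2.findContours(m,cv2.RETR_EXTERNAL,cv2.CHAIN_APPROX_NONE)[0] if cv2.contourArea(c)>amin]
def rect(c,cal,z):   # world rectangle of a contour on plane z (sub-mm units for cv2)
    p=cast(c[:,0,:],cal,z)[:,:2]; r=cv2.minAreaRect((p*1000).astype(np.float32)); return np.array(r[0])/1000,r[1],r[2]
E
python3 - <<'E'
from h import *
im=cv2.imread("pics/top0.png"); cal=arm.get_calibration("top")
hsv=cv2.cvtColor(im,cv2.COLOR_BGR2HSV).astype(int); b,g,r=[im[:,:,i].astype(int) for i in range(3)]
v=im.copy()
print("yellow")
for c in blobs((hsv[...,0]>20)&(hsv[...,0]<35)&(hsv[...,1]>110)&(hsv[...,2]>120),40):
    print(c.reshape(-1,2).mean(0).round(1),rect(c,cal,.052)); cv2.drawContours(v,[c],-1,(0,0,255),1)
print("lid")
m=(g-r<5)&(hsv[...,2]<120)&(abs(b-r)<14); m[:140]=0;m[205:]=0;m[:,:180]=0;m[:,425:]=0
for c in blobs(m,600):
    print(c.reshape(-1,2).mean(0).round(1),rect(c,cal,.05)); cv2.drawContours(v,[c],-1,(0,255,0),1)
print("base")
m=(hsv[...,2]>185)&(hsv[...,1]<40); m[:,200:]=0
for c in blobs(m,600):
    print(c.reshape(-1,2).mean(0).round(1),rect(c,cal,.06)); cv2.drawContours(v,[c],-1,(255,0,0),1)
print(im[172,222],im[160,192],im[160,182],im[150,100],im[160,165])
cv2.imwrite("pics/v1.png",cv2.resize(v[90:240,70:440],None,fx=2.1,fy=2.1,interpolation=cv2.INTER_NEAREST))
E
```

```text
yellow
[436.1 261.9] (array([ 0.27329785, -0.52313611]), (30.789941787719727, 31.296611785888672), 87.95890808105469)
[310.8 201.9] (array([ 0.44685211, -0.1726461 ]), (35.65153884887695, 29.946327209472656), 6.948148250579834)
[223.1 201.9] (array([0.45123911, 0.07983423]), (28.895044326782227, 34.72941207885742), 89.39319610595703)
[386.7 189. ] (array([ 0.48108212, -0.39046774]), (28.403636932373047, 34.74764633178711), 88.30203247070312)
lid
[223.8 174.9] (array([0.53127734, 0.07780652]), (188.56689453125, 119.47823333740234), 89.08246612548828)
[306.2 175. ] (array([ 0.52548724, -0.16279564]), (121.02574920654297, 187.9655303955078), 7.245965480804443)
[385.7 161.9] (array([ 0.55971899, -0.389099  ]), (197.2920684814453, 121.53822326660156), 88.52013397216797)
base
[123.5 164.3] (array([0.56580475, 0.36638153]), (208.2707977294922, 218.66815185546875), 6.085077285766602)
[108 102 102] [86 84 84] [ 97 102  92] [203 205 204] [102 108 102]
```

View pics/v1.png

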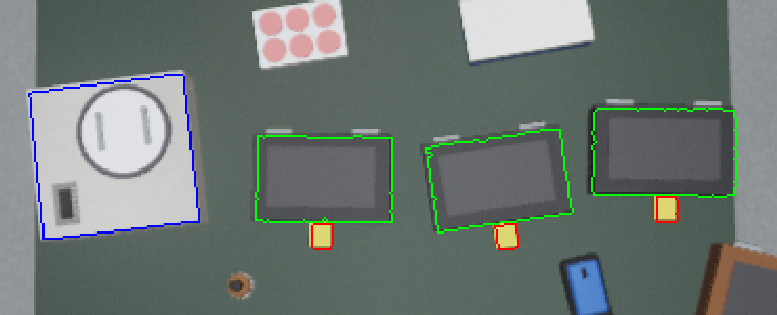

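The masks fit well. The lid and tab outlines give the case poses, and the base is at (0.566, 0.366) with yaw 6.1°. Next I'll check reach for the lid arcs, then open lid c and check it.

```bash
cat >> h.py <<'E'
TAB={'a':(.4512,.0798,-1.1),'b':(.4469,-.1726,7.1),'c':(.4811,-.3905,-1.6)}
def frame(yaw): c,s=np.cos(np.radians(yaw)),np.sin(np.radians(yaw)); return np.array([c,s,0]),np.array([-s,c,0])
def rot(X,Y,phi,sgn):
    p=np.radians(phi); z=np.cos(p)*np.array([0,0,-1.])+np.sin(p)*X; y=sgn*Y; return np.c_[np.cross(y,z),y,z]
def lidpose(k,th,sgn,back=0):
    x,y,w=TAB[k]; X,Y=frame(w); H=np.array([x,y,.042])+.139*X
    phi=30-45*th/1.85
    u=-np.cos(th)*X+np.sin(th)*np.array([0,0,1]); n=np.sin(th)*X+np.cos(th)*np.array([0,0,1])
    Rm=rot(X,Y,phi,sgn); return H+.146*u+.005*n+(.012-back)*Rm[:,2],Rm
E
python3 - <<'E'
from h import *
for k in 'cba':
  for s in (1,-1):
    q=[arm.solve_ik(*lidpose(k,t,s,b)) for t,b in ((0,.08),(0,0),(.6,0),(1.2,0),(1.85,0),(1.85,.08))]
    print(k,s,[None if a is None else np.round(a).tolist() for a in q])
E
```

```text
c 1 [[-63.0, 29.0, 109.0, 48.0, 36.0, 171.0], [-59.0, 38.0, 108.0, 58.0, 30.0, 163.0], [-49.0, 31.0, 92.0, 16.0, 47.0, -147.0], [-40.0, 36.0, 70.0, 1.0, 73.0, -128.0], [-32.0, 51.0, 39.0, -8.0, 103.0, -121.0], [-31.0, 52.0, 27.0, -8.0, 114.0, -122.0]]
c -1 [[-63.0, 29.0, 109.0, 48.0, 36.0, -9.0], [-59.0, 38.0, 108.0, 58.0, 30.0, -17.0], [-49.0, 31.0, 92.0, 16.0, 47.0, 33.0], [-40.0, 36.0, 70.0, 1.0, 73.0, 52.0], [-32.0, 51.0, 39.0, -8.0, 103.0, 59.0], [-31.0, 52.0, 27.0, -8.0, 114.0, 58.0]]
b 1 [[-52.0, 23.0, 130.0, 69.0, 27.0, 148.0], [-46.0, 35.0, 130.0, 100.0, 24.0, 120.0], [-34.0, 22.0, 112.0, 18.0, 35.0, -144.0], [-23.0, 26.0, 90.0, 0.0, 63.0, -120.0], [-16.0, 40.0, 64.0, -6.0, 90.0, -112.0], [-15.0, 38.0, 55.0, -6.0, 101.0, -113.0]]
b -1 [[-52.0, 23.0, 130.0, 69.0, 27.0, -32.0], [-46.0, 35.0, 130.0, 100.0, 24.0, -60.0], [-34.0, 22.0, 112.0, 18.0, 35.0, 36.0], [-23.0, 26.0, 90.0, 0.0, 63.0, 60.0], [-16.0, 40.0, 64.0, -6.0, 90.0, 68.0], [-15.0, 38.0, 55.0, -6.0, 101.0, 67.0]]
a 1 [[6.0, 21.0, 138.0, 201.0, 10.0, 76.0], [5.0, 36.0, 137.0, 187.0, 24.0, 88.0], [3.0, 20.0, 116.0, -2.0, 28.0, -84.0], [2.0, 25.0, 92.0, -0.0, 62.0, -87.0], [1.0, 40.0, 64.0, 1.0, 91.0, -88.0], [1.0, 38.0, 55.0, 1.0, 102.0, -88.0]]
a -1 [[6.0, 21.0, 138.0, 201.0, 10.0, -104.0], [5.0, 36.0, 137.0, 187.0, 24.0, -92.0], [3.0, 20.0, 116.0, -2.0, 28.0, 96.0], [2.0, 25.0, 92.0, -0.0, 62.0, 93.0], [1.0, 40.0, 64.0, 1.0, 91.0, 92.0], [1.0, 38.0, 55.0, 1.0, 102.0, 92.0]]
```

```bash
sed -i 's|phi=30-45\*th/1.85|phi=-30*th/1.85|' h.py
cat >> h.py <<'E'
def openlid(k,s=-1,thend=1.85,n=7):
    t0=arm.current_t(); arm.grip(.06)
    arm.move_to(*lidpose(k,0,s,.07)); arm.move_l(*lidpose(k,0,s),feed=.15); arm.grip(.02)
    print(k,"width",arm.current_width()); fm=0
    for th in np.linspace(0,thend,n+1)[1:]:
        arm.move_l(*lidpose(k,th,s),feed=.25); fm=max(fm,np.linalg.norm(arm.current_force()))
    print("w",arm.current_width(),"F",fm); arm.grip(.06); arm.move_l(*lidpose(k,thend,s,.06),feed=.2)
    print("dt",arm.current_t()-t0)
E
python3 - <<'E'
from h import *
for k in 'cba':
    print(k,[None if a is None else np.round(a).tolist() for a in [arm.solve_ik(*lidpose(k,t,-1,b)) for t,b in ((0,.07),(0,0),(.6,0),(1.2,0),(1.85,0),(1.85,.06))]])
openlid('c')
cv2.imwrite("pics/s1.png",arm.snapshot("scene")[40:280,60:460,::-1].repeat(2,0).repeat(2,1))
print(arm.current_t())
E
```

```text
c [[-45.0, 34.0, 85.0, -0.0, 60.0, 47.0], [-45.0, 40.0, 88.0, -0.0, 52.0, 47.0], [-40.0, 39.0, 74.0, -6.0, 75.0, 54.0], [-34.0, 46.0, 53.0, -10.0, 98.0, 57.0], [-29.0, 62.0, 20.0, -16.0, 124.0, 56.0], None]
b [[-29.0, 25.0, 105.0, -0.0, 50.0, 54.0], [-29.0, 32.0, 109.0, -0.0, 39.0, 54.0], [-23.0, 29.0, 94.0, -5.0, 65.0, 62.0], [-18.0, 35.0, 75.0, -8.0, 88.0, 67.0], [-13.0, 48.0, 51.0, -11.0, 109.0, 69.0], [-13.0, 49.0, 41.0, -11.0, 118.0, 67.0]]
a [[3.0, 24.0, 108.0, -0.0, 48.0, 94.0], [3.0, 31.0, 112.0, -0.0, 37.0, 94.0], [2.0, 29.0, 96.0, 1.0, 65.0, 93.0], [1.0, 35.0, 76.0, 1.0, 89.0, 92.0], [1.0, 48.0, 51.0, 1.0, 111.0, 92.0], [1.0, 49.0, 41.0, 1.0, 120.0, 92.0]]
c width 0.02988925548815702
w 0.02984959656481269 F 26.531059680761576Traceback (most recent call last):
  File "<stdin>", line 4, in <module>
  File "h.py", line 28, in openlid
    print("w",arm.current_width(),"F",fm); arm.grip(.06); arm.move_l(*lidpose(k,thend,s,.06),feed=.2)
                                                          ~~~~~~~~~~^^^^^^^^^^^^^^^^^^^^^^^^^^^^^^^^^
rig.Unreachable: the arm cannot follow that straight line within its joint ranges
```

```bash
sed -i 's|arm.move_l(\*lidpose(k,thend,s,.06),feed=.2)|retreat()|' h.py
cat >> h.py <<'E'
def retreat(): arm.move_l(np.array(arm.current_ee_pos())+[-.04,0,.06],feed=.25)
E
python3 - <<'E'
from h import *
print(arm.current_ee_pos(),arm.current_t()); retreat()
openlid('b')
cv2.imwrite("pics/s1.png",arm.snapshot("scene")[40:280,60:460,::-1].repeat(2,0).repeat(2,1))
print(arm.current_t())
E
```

```text
[ 0.65901498 -0.3955664   0.17057481] 6.3583
b width 0.029500498561945115
w 0.029659504174877425 F 25.34771038531993
dt 6.1833
13.0333
```

View pics/s1.png

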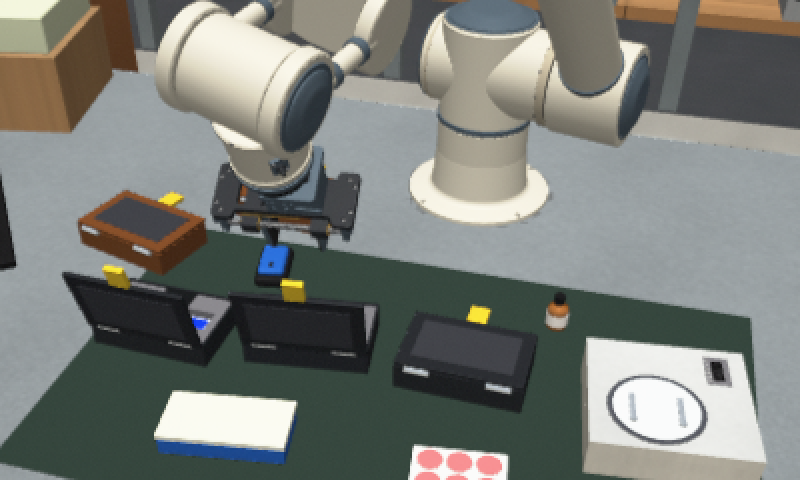

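Lids c (115,275) and b (293,290) stand open, and blue glass shows in case c at (200,322). Lid a is next, then the top view to identify the sliders.

Run:
```python
from h import *
openlid('a')
arm.move_to([.42,-.02,.30],rot(*frame(0),0,-1))
im=arm.snapshot("top")[:,:,::-1].copy(); cv2.imwrite("pics/top2.png",im)
cv2.imwrite("pics/v2.png",cv2.resize(im[110:230,170:440],None,fx=2.9,fy=2.9))
print(arm.current_t())
```

```text
a width 0.029795037917283766
w 0.029651140067932947 F 31.404736930654163
dt 5.925000000000001
19.9833
```

View pics/v2.png

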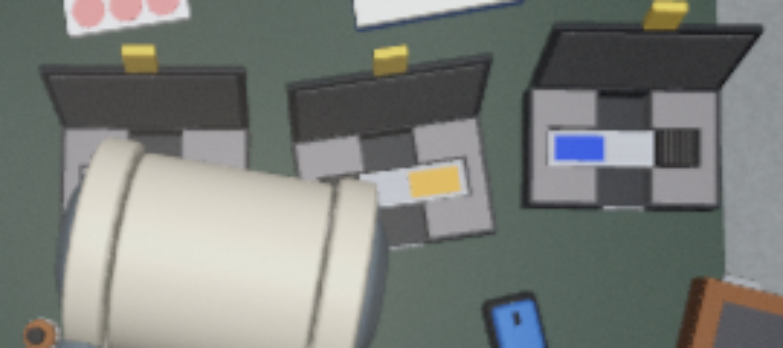

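Open cases: a (left) is partly hidden by the arm. Case b (middle) holds amber at (435,181). Case c (right) holds **blue** glass at (580,148) with its black block at (677,148). So case c is the one meant, glass end towards +y. I'll measure it precisely.

Run:
```python
from h import *
im=cv2.imread("pics/top2.png"); cal=arm.get_calibration("top")
hsv=cv2.cvtColor(im,cv2.COLOR_BGR2HSV).astype(int); 
m=np.zeros(hsv.shape[:2],bool); m[150:172,355:400]=True
bl=m&(hsv[...,0]>100)&(hsv[...,0]<130)&(hsv[...,1]>150)
pl=m&((hsv[...,2]>185)|bl)
for n,q,z in(("glass",bl,.026),("plate",pl,.026)):
    for c in blobs(q,60): print(n,c.reshape(-1,2).mean(0),rect(c,cal,z))
bk=m&(hsv[...,2]<75); bk[:,:393]=0
for c in blobs(m&(hsv[...,2]<80),60): print("dark",cv2.boundingRect(c),rect(c,cal,.04))
mt=(hsv[...,0]>20)&(hsv[...,0]<35)&(hsv[...,1]>110)&(hsv[...,2]>100)
for c in blobs(mt,20):
    px=c.reshape(-1,2).mean(0); print("tab",px,cast(px,cal,.18))
x,y,w=TAB['c'];X,Y=frame(w);print("case c",np.array([x,y,0])+.081*X)
# IK checks of pick
C=np.array([x,y,0])+.081*X
for s in(1,-1):
  for ph in (8,12): print(s,ph,[None if q is None else np.round(q).tolist() for q in [arm.solve_ik(C+[0,0,z],rot(Y,-X,0,s)@R.from_euler('x',a,degrees=True).as_matrix()) for z in(.014,.15) for a in (ph,-ph)]])
```

```text
glass [370.3255814  161.60465116] (array([ 0.56461682, -0.35189865]), (43.88018035888672, 20.65566635131836), 88.96145629882812)
plate [377.30769231 161.68131868] (array([ 0.56424677, -0.37226373]), (102.20904541015625, 32.46441650390625), 88.95498657226562)
dark (378, 151, 17, 5) (array([ 0.58666913, -0.39399139]), (46.208717346191406, 11.688385963439941), 88.93846893310547)
tab [361.         326.52380952] [[ 0.12433404 -0.28009422  0.18      ]]
tab [436.25 262.4 ] [[ 0.28296882 -0.47422177  0.18      ]]
tab [320.6744186  173.25581395] [[ 0.51508521 -0.18714486  0.18      ]]
tab [305.05555556 131.41666667] [[ 0.62490439 -0.14913965  0.18      ]]
tab [218.74285714 130.88571429] [[0.63072    0.07548783 0.18      ]]
tab [399.83783784 115.62162162] [[ 0.6613663  -0.39460258  0.18      ]]
case c [ 0.56206842 -0.39276165  0.        ]
1 8 [[-43.0, 43.0, 84.0, 7.0, 47.0, 134.0], [-38.0, 48.0, 71.0, -5.0, 67.0, 146.0], [-43.0, 34.0, 78.0, 6.0, 62.0, 136.0], [-38.0, 40.0, 65.0, -5.0, 81.0, 145.0]]
1 12 [[-44.0, 43.0, 87.0, 12.0, 42.0, 129.0], [-36.0, 50.0, 67.0, -7.0, 73.0, 148.0], [-44.0, 32.0, 82.0, 10.0, 57.0, 133.0], [-36.0, 42.0, 62.0, -7.0, 86.0, 146.0]]
-1 8 [[-38.0, 48.0, 71.0, -5.0, 67.0, -34.0], [-43.0, 43.0, 84.0, 7.0, 47.0, -46.0], [-38.0, 40.0, 65.0, -5.0, 81.0, -35.0], [-43.0, 34.0, 78.0, 6.0, 62.0, -44.0]]
-1 12 [[-36.0, 50.0, 67.0, -7.0, 73.0, -32.0], [-44.0, 43.0, 87.0, 12.0, 42.0, -51.0], [-36.0, 42.0, 62.0, -7.0, 86.0, -34.0], [-44.0, 32.0, 82.0, 10.0, 57.0, -47.0]]
```

```bash
cat >> h.py <<'E'
SL=np.array([.5632,-.3925,0]); SY=-1.4
def tilt(Rm,axis,deg): return R.from_rotvec(np.radians(deg)*axis).as_matrix()@Rm
X_,Y_=frame(SY); RP=tilt(rot(Y_,-X_,0,-1),Y_,-13)      # pick: gripper closes along case x, body leaning to robot
BX,BY=frame(6.1); BC=np.array([.5658,.3664,0]); MOUTH=BC-.105*BX-.020*BY
RB=rot(BX,BY,0,-1)                                     # gripper closes across the slider at the base
E
python3 - <<'E'
from h import *
# slider x: +Y_ at pick <-> BX at place; same tool relation
R0=rot(Y_,-X_,0,-1); RBp=np.c_[BX,BY,[0,0,1]]@np.c_[Y_,-X_,[0,0,1]].T@R0
print(np.allclose(RBp,rot(BX,BY,0,-1)),MOUTH)
P=SL+.0018*X_+[0,0,.0147]; L=MOUTH-.093*BX
for p,r in((P+[0,0,.1],RP),(P,RP),(P+[0,0,.235],RP),(L+[0,0,.25],RB),(L+[0,0,.002],RB),(MOUTH-.147*BX+[0,0,.003],RB),(MOUTH-.053*BX+[0,0,.03],RB)): print(np.round(p,3),arm.solve_ik(p,r))
E
```

```text
True [0.4635198  0.33535551 0.        ]
[ 0.565 -0.393  0.115] [-44.29439871  34.77221626  84.027986    11.18343263  52.13336834
 -49.07274725]
[ 0.565 -0.393  0.015] [-44.29439871  42.49489186  87.74577071  13.50915567  40.95350744
 -52.43753452]
[ 0.565 -0.393  0.25 ] [-44.29439871  26.82103368  75.28142742   9.46753345  68.56623462
 -45.64058009]
[0.371 0.325 0.25 ] [ 3.43208579e+01  1.55000896e+01  9.21727388e+01 -2.54444375e-14
  7.23271716e+01  1.18220858e+02]
[0.371 0.325 0.002] [ 3.43208579e+01  3.68201954e+01  1.06919290e+02 -2.54444375e-14
  3.62605143e+01  1.18220858e+02]
[0.317 0.32  0.003] [ 3.76117570e+01  3.51787490e+01  1.12971402e+02 -2.54444375e-14
  3.18498488e+01  1.21511757e+02]
[0.411 0.33  0.03 ] [ 3.22540392e+01  3.53725535e+01  1.01313914e+02 -2.54444375e-14
  4.33135328e+01  1.16154039e+02]
```

Run:
```python
from h import *
P=SL+.0018*X_+[0,0,.0147]
f0=None
arm.grip(.048); arm.move_to(P+[0,0,.20],RP); f0=np.array(arm.current_force())
arm.move_l(P+[0,0,.03],feed=.2); print(np.round(np.array(arm.current_force())-f0,1))
arm.move_l(P,feed=.06); print(np.round(np.array(arm.current_force())-f0,1))
arm.grip(.02); print("w",arm.current_width(),np.round(np.array(arm.current_force())-f0,1))
arm.move_l(P+[0,0,.03],feed=.06); print("w",arm.current_width(),np.round(np.array(arm.current_force())-f0,1))
arm.move_l(P+[0,0,.235],feed=.2); print("w",arm.current_width(),np.round(np.array(arm.current_force())-f0,1))
cv2.imwrite("pics/s3.png",cv2.resize(arm.snapshot("scene")[40:260,60:360,::-1],None,fx=2.6,fy=2.6))
print(arm.current_t())
```

```text
[-0.2  1.4 -0.5]
[-0.8  0.9 -0.6]
w 0.03576868464594254 [5.1 0.9 1.1]
w 0.03548368297981782 [ 0.1  0.9 -1.7]
w 0.035814107158019026 [ 0.4  0.7 -0.9]
26.2333
```

View pics/s3.png

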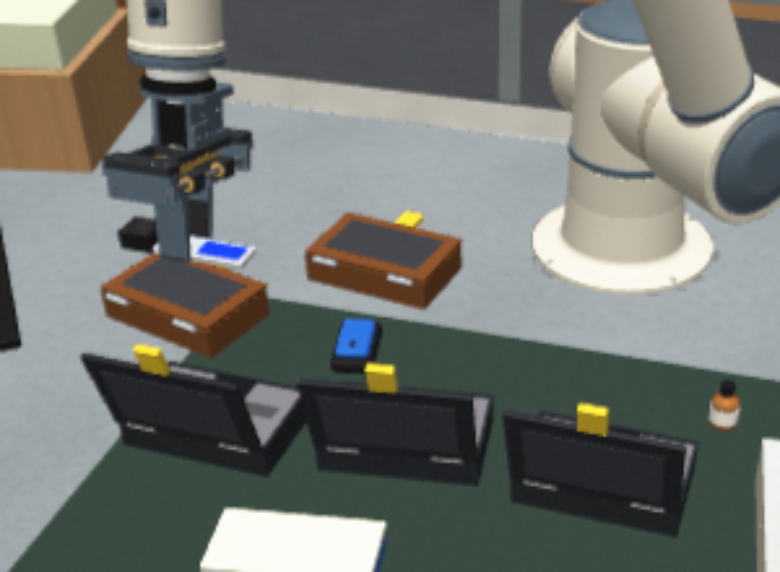

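The blue slider is gripped and lifted (glass at (222,250), block at (138,235)), and all three lids stand open. I'll set it down in front of the slot so I can regrip it by the block, then check from above with the wrist camera.

Run:
```python
from h import *
L=MOUTH-.093*BX
arm.move_to(L+[0,0,.25],RB); f0=np.array(arm.current_force())
arm.move_l(L+[0,0,.03],feed=.22); arm.move_l(L+[0,0,.0025],feed=.06); print(np.round(np.array(arm.current_force())-f0,1))
arm.grip(.06); arm.move_l(L-.02*BX+[0,0,.22],feed=.3)
cal=arm.get_calibration("wrist"); im=arm.snapshot("wrist")[:,:,::-1].copy(); cv2.imwrite("pics/w1.png",im)
np.savez("w1.npz",**cal); print(np.round(cal["intrinsics"],1).tolist(),np.round(cal["cam_to_world"],3).tolist(),arm.current_t())
for n,p in (("mouth",MOUTH+[0,0,.026]),("slider",L),("wheel",BC-.06*BX+.07*BY+[0,0,.067])):
    q=np.array(cal["intrinsics"])@(np.linalg.inv(cal["cam_to_world"])@np.r_[p,1])[:3]; print(n,q[:2]/q[2])
```

```text
[-0.5 -0.2  0.4]
[[341.7, 0.0, 254.7], [0.0, 341.7, 189.0], [0.0, 0.0, 1.0]] [[0.106, -0.955, -0.275, 0.428], [-0.994, -0.102, -0.03, 0.331], [0.001, 0.277, -0.961, 0.389], [0.0, 0.0, 0.0, 1.0]] 32.1083
mouth [254.38531183  52.89970936]
slider [254.40327917 142.7350973 ]
wheel [147.09291682  -9.73907922]
```

View pics/w1.png

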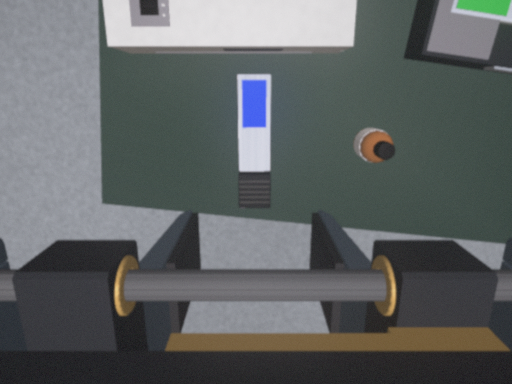

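The slider lies on the bench with its glass end at (254,78) and its block at (255,190). The slot mouth shows as a dark line at (253,50) and the green slider is in case a. I'll measure slider and slot in this picture.

Run:
```python
from h import *
im=cv2.imread("pics/w1.png"); cal=dict(np.load("w1.npz")); hsv=cv2.cvtColor(im,cv2.COLOR_BGR2HSV).astype(int)
m=np.zeros(hsv.shape[:2],bool); m[65:215,225:285]=True
for c in blobs(m&((hsv[...,2]>130)|(hsv[...,1]>150)&(hsv[...,2]>90)),300): print("plate",cv2.boundingRect(c),rect(c,cal,.008))
for c in blobs(m&(hsv[...,2]<48)&(np.arange(384)[:,None]>168)&(np.arange(384)[:,None]<209),200):
    print("block",cv2.boundingRect(c),rect(c,cal,.022))
g=hsv[...,2]
# top front edge of base: last bright row per column
cols=np.arange(125,345,4); rows=[np.where(g[:70,c]>190)[0].max() for c in cols]
p=cast(np.c_[cols,rows],cal,.06); k=np.polyfit(p[:,1],p[:,0],1); print("front edge yaw",-np.degrees(np.arctan(k[0])),"off of front face from MOUTH",np.polyval(k,MOUTH[1])-MOUTH[0])
for z,row in ((.06,20),):
    r=g[row]; xs=np.where(r[80:380]>190)[0]+80; print("base edges",xs.min(),xs.max(),[(q-BC)@BY for q in cast([[xs.min(),row],[xs.max(),row]],cal,.06)])
for row in (49,50,51): print(row,g[row,212:296:3])
```

```text
plate (238, 75, 35, 98) (array([0.39128809, 0.32719275]), (105.29363250732422, 37.02298355102539), 6.0878987312316895)
front edge yaw 6.112654109032956 off of front face from MOUTH 0.003249385439768271
base edges 105 354 [np.float64(0.11085238998424822), np.float64(-0.10731581943261478)]
49 [111 114 113 113  84  75  77  77  78  79  81  78  79  77  78  79  76  81
  79  80  78  81  77  85 116 114 117 115]
50 [113 115 118 117  94  86  86  88  87  86  89  86  85  87  84  87  90  89
  88  87  90  87  87  94 117 116 119 118]
51 [126 125 129 128 120 114 112 114 115 116 116 112 111 116 116 115 117 116
 116 114 116 115 115 122 127 126 128 125]
```

The camera puts the slot about 1.8 mm to +y and 2 mm deeper than I had it, and the slider sits exactly where I set it down. Now I'll regrip by the block and insert with force checks.

Run:
```python
from h import *
M=MOUTH+.0018*BY+.002*BX
B=np.array([.3714,.3251,0])-.053*BX
arm.move_l(B+[0,0,.10],RB,feed=.3); arm.move_l(B+[0,0,.003],feed=.15); arm.grip(.02); print("w",arm.current_width())
f0=np.array(arm.current_force())
def F(): f=np.array(arm.current_force())-f0; return np.round([f@BX,f@BY,f[2]],1)
z=.003+.029
arm.move_l(B+[0,0,z],feed=.1); print("lift",F())
def T(s,z=z): return M+(s-.020)*BX+[0,0,z]   # TCP with shoulder at s before the face
arm.move_l(T(-.115),feed=.1)
for s in (-.095,-.07,-.04,-.015,-.005,-.002,0,.001,.002,.003):
    arm.move_l(T(s),feed=.06 if s<-.01 else .02); f=F(); print(s,f,round(arm.current_width(),4))
    if abs(f[0])>12 or abs(f[1])>25: break
print(arm.current_ee_pos(),arm.current_t())
```

```text
w 0.035996279493423815
lift [ -0.8   1.2 -10.4]
-0.095 [ -0.4   0.4 -10.6] 0.0359
-0.07 [ -0.5   1.4 -10.2] 0.0361
-0.04 [ -1.1   1.8 -10.4] 0.0359
-0.015 [ -1.    1.  -11.4] 0.0358
-0.005 [ -0.2   1.  -10.8] 0.0361
-0.002 [-0.9  0.2 -9.8] 0.0361
0 [ -1.6   1.1 -10.1] 0.0358
0.001 [-7.2  3.1 -8.2] 0.0352
0.002 [-12.6   3.2  -5.8] 0.0361
[0.44524642 0.33486916 0.03161667] 38.65
```

```bash
cat > wheel.py <<'E'
from h import *
def strokes(W,n):
    arm.move_to(W-.014*BX+[0,0,.03],RB); f0=np.array(arm.current_force())
    F=lambda: np.array(arm.current_force())-f0
    arm.move_l(W-.014*BX+[0,0,.004],feed=.1); zc=None
    for z in np.arange(.003,-.0045,-.0007):
        arm.move_l(W-.014*BX+[0,0,z],feed=.05)
        if F()[2]>5: zc=z; break
    print("contact z",zc,np.round(F(),1))
    if zc is None: return
    for i in range(n):
        if i: arm.move_l(W-.014*BX+[0,0,zc+.006],feed=.2); arm.move_l(W-.014*BX+[0,0,zc],feed=.05)
        a=F(); arm.move_l(W+[0,0,zc],feed=.05); b=F(); arm.move_l(W+.014*BX+[0,0,zc],feed=.05); c=F()
        print([np.round([f@BX,f[2]],1).tolist() for f in(a,b,c)]); arm.move_l(W+.014*BX+[0,0,zc+.008],feed=.2)
E
python3 - <<'E'
from wheel import *
arm.grip(.06); p=np.array(arm.current_ee_pos()); arm.move_l(p+[0,0,.12],feed=.25)
arm.move_to(p-.02*BX+[0,0,.2],RB); cal=arm.get_calibration("wrist"); np.savez("w2.npz",**cal)
cv2.imwrite("pics/w2.png",arm.snapshot("wrist")[:,:,::-1])
arm.grip(0.0)
W=BC+.0018*BY+.002*BX-.06*BX+.07*BY+[0,0,.067]
strokes(W,3)
arm.move_l(W-.08*BX+[0,0,.16],feed=.3)
cv2.imwrite("pics/w3.png",arm.snapshot("wrist")[:,:,::-1]); print(arm.current_t())
E
python3 -c "
import cv2,numpy as np
a,b=[cv2.imread(f'pics/w{i}.png')[:230] for i in(2,3)]; cv2.imwrite('pics/v3.png',cv2.resize(np.vstack([a,b]),None,fx=1.3,fy=1.3))"
```

```text
contact z -0.0012000000000000005 [-0.4 -2.   9.4]
[[-0.6, 9.4], [-2.1, 9.1], [-11.4, 16.1]]
[[-3.1, 12.6], [-17.0, 25.1], [-15.7, 23.0]]
[[-3.7, 14.2], [-16.2, 23.8], [-17.1, 24.2]]
49.4583
```

View pics/v3.png

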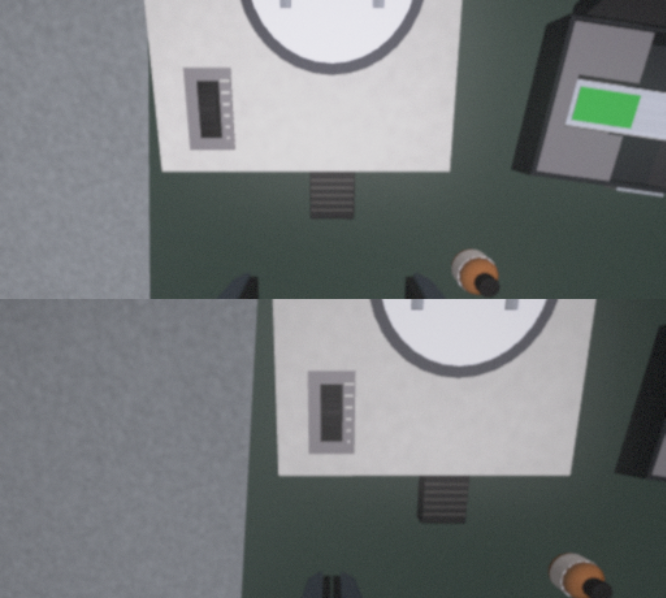

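The slider's block butts against the front face ((332,195) top, (443,500) bottom). The wheel reached its stop, since drag rose from about 2 N to a steady 17 N for strokes 2 and 3. One light nudge on the back of the block will confirm it is seated, then I'll withdraw.

Run:
```python
from h import *
M=MOUTH+.0018*BY+.002*BX
P=lambda s,z=.036: M+(s-.056)*BX+[0,0,z]
arm.move_to(P(-.03,.15),RB); arm.move_l(P(-.03),feed=.2); f0=np.array(arm.current_force())
arm.move_l(P(-.006),feed=.1)
for s in np.arange(-.004,.0045,.001):
    arm.move_l(P(s),feed=.03); f=(np.array(arm.current_force())-f0)@BX; print(round(s,3),round(f,1))
    if f<-8: break
arm.move_l(P(-.03),feed=.15); arm.move_l(P(-.05,.25),feed=.3)
cal=arm.get_calibration("wrist"); im=arm.snapshot("wrist")[:,:,::-1]; cv2.imwrite("pics/w4.png",im)
t=arm.snapshot("top")[:,:,::-1]; cv2.imwrite("pics/t4.png",cv2.resize(t[60:270,70:450],(780,430))); print(arm.current_t())
```

```text
-0.004 -0.1
-0.003 -0.1
-0.002 0.6
-0.001 0.4
0.0 -2.2
0.001 -7.3
0.002 -10.9
54.2333
```

View pics/t4.png

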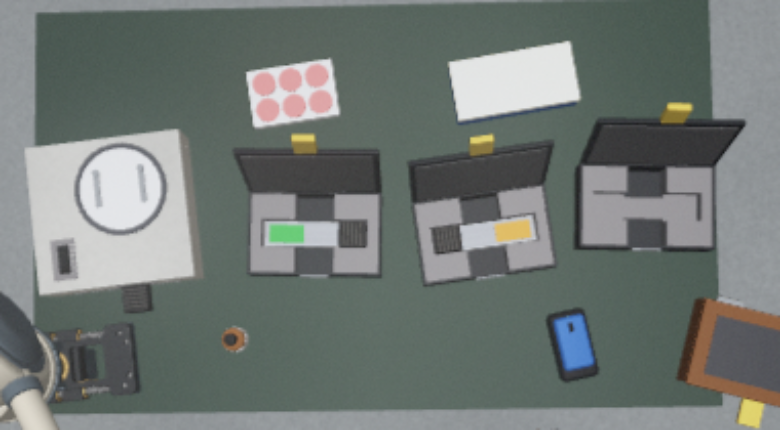

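The block met firm resistance within 1 mm of home. All lids are open, green and amber are still in their cases, the bystanders are where they were, and the arm is clear.

```bash
python3 -c "
from rig import arm
print(arm.sign_off())"
```

```text
the job is handed in; nothing more can be done
None
```

I handed the job in with no verdict shown: all three lids stand open, the blue slider is home in the slot, the thumbwheel is up at its stop, and the other sliders and bench items look undisturbed, at about 54 s of the 72 s allowed.

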